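# Open the bench hood to its marked working height

### The arm

A 6-joint arm with a two-finger parallel gripper is mounted at the origin on a cart in front of the work surface, level with it; the furniture and walls round the work are solid. World frame = base frame: x ahead of the robot, y to its left, z up, the work surface at z = 0. Lengths are in m, angles in rad, forces in N, time in s.
With the tool pointing down it reaches from about 0.325 to 0.925 m from the base axis. Payload 3.1 kg.
Tool frame: the origin (TCP) lies at the very end of the fingers, on their centre line; the grasp point (between the pads) lies 19 mm behind it; z points along the fingers, y is the line along which they close (so a half turn about z gives the same grasp; the last joint's range is limited). The gripper opens to 85 mm and grips with 20 to 120 N. Pads are 22 mm wide; open, the fingers measure 114 mm over their backs; the gripper's body (76 mm by 85 mm) begins 54 mm behind the grasp point. The pads swing forward as they close: fully open they stand 13 mm farther back than shut.
Start: joints at [1.224, 0.217, 1.613, -0, 1.311, -0.112], TCP at [0.145, 0.608, 0.231] pointing down, gripper open.
Joint ranges: [-2.75, 2.75], [-0.78, 2.1], [0.31, 2.55], [-1.13, 4.27], [0.13, 2.63], [-2.58, 2.58]. Speed limits (rad/s): [2.79, 2.79, 3.14, 3.14, 3.14, 3.14].

### API

Orientations are given as a unit quaternion [w, x, y, z].
In Python, from cell import get_obs, imaging, finish_job gives the robot as it stands. The module is installed in compiled form; this text tells all that it offers.
- The arm moves only by the shell command python3 -m crank 'ROWS' [OPENING] [FORCE]. ROWS is JSON, a list that holds one entry, the list of rows, each a list of 4 numbers: the shift along the world's x, y, z in cm, then the turn about the world's z in rad. In form: [[[dx, dy, dz, roll], ...]]. A call has 1 to 10 rows; each row is the pose to reach, as a shift and turn from the pose commanded when the call began; what a row does not reach only later rows make up. A row lasts 1/8 s, in which the tool goes at most 62.5 mm and 10.7 degrees, less where a joint would pass 70% of its speed; a pose out of reach is approached as far as the arm can. A call with a gripper value outside its range is refused whole. OPENING is the opening, from 0 (shut) to 1 (fully open), set as the call begins (- or left out, the last holds). The fingers move at their own pace and stop on an object; FORCE is the grip in N (left out, the last holds). Time passes only in rows, so rows that repeat a pose let the fingers close. It gives the time, the measured TCP pose, the force, the opening and the grip force at its end, in the units of the state.
- get_obs(): the state, without advancing time (a new reading comes with each control period).
- imaging.camera(name): name is "scene" or "top"; returns a dict with "frame" (480x640x3 uint8, red, green, blue), "z_map" (480x640 float32, m along the optical axis (not along the pixel's ray), 0 where there is no reading), "fx", "fy", "cx", "cy" (pixels), "k1" (the pictures are not rectified: a ray, as slopes to the right and down, at radius r is drawn at 1 + k1 r^2 times it, then the intrinsics apply), "view" (4x4, takes a point from world to camera coordinates). Camera axes: x right, y up, looking along -z (the intrinsics and any distortion apply to the point x, -y, -z); pixel columns grow to the right and rows downward; lengths in m; the calibration is good to about 2 mm. A picture is of the moment at which its call begins.
- finish_job(): hands the job in; it is judged then, once.
The state is a dict: "t": time; "joint_positions": joint angles; "dq": joint speeds; "tau": joint torques, N m; "ee_pos": TCP position; "orientation": TCP orientation; "wrist_force": force on the tool from outside, world axes, zero at the start; "wrist_torque": the same for the moment, N m; "width": finger opening in m; "finger_force": force on a finger pad.
Only numpy, scipy, OpenCV 4.12 (cv2) and the standard library are available. Lean on these libraries where they do the work, as an engineer would, in place of code of your own. Each camera call takes 0.05 s, during which the arm holds its last target. There are 200 camera calls.

### The job

Open the small bench hood to its working height by pushing only, gripping nothing: first push the slide catch at the right end of the window's lip outward (to the right) as far as it goes, off the lip; then push the window up with the fingers from beneath its lip until the pointer at its left edge stands between the two prongs of the marker on the left post. Leave the window standing there, take the hand away, and leave everything else on the bench where it is.

Things in the scene. Friction and masses are not known exactly. Their poses are not given: they have to be found in the camera images.
- hood: white bench hood, fixed. Origin: centre of its underside; x to its back, y to its left seen from the robot, z up. Plinth 195x260x60 mm; two posts 22 mm wide at y = +-119 mm, front faces at x = -100 mm, up to z = 500 mm. All offsets below are in this frame. In front of x = -113 mm there are only the lip (to x = -145 mm) and the catch (to x = -146 mm)
- sash (a joint): height (m) of the counterweighted clear sliding window above its closed position: 0 closed, 0.20 fully up. It slides straight up between the posts, its weight is balanced, and about 3 N of friction plus 12 N s/m of damping keep it where it is left
- lip_edge (a point): middle of the lip's lower front edge, moves with the window; closed at hood x -145, y 0, z 90 mm. The lip is a level aluminium shelf 200 mm long (y -100 to 100 mm), 12 mm thick (7 mm in its front 6 mm), sticking out 50 mm in front of the window; below it is open down to the worktop and back to the plinth at x -95 mm
- lip_under: lower 7 mm of the lip, 50x200x7 mm, moves with the window; its underside is the face to push. Origin: middle of the window's lower edge, hood x = -91, y = 0, z = 90 mm when closed; axes as the hood
- lip_top: upper 5 mm of the lip, 44x200x5 mm, front edge 6 mm behind that of the lower part; same origin and axes as lip_under. Pressed together with lip_under it means that the lip is pinched, which is forbidden
- pointer_tip (a point): tip of the small dark pointer at the window's left edge, moving with the window; 50 mm above the lip's underside, closed at hood x = -102, y = +116, z = 140 mm
- marker_clip: small dark marker clipped to the front of the left post, fixed during the job, set 80 to 170 mm above the pointer's closed height. Origin midway between its two prongs, which point to the window and leave a gap of 16 mm (z -8 to +8 mm); z up
- catch (a joint): travel (m) of the slide catch: 0 = over the lip, 0.036 = end stop, growing to the hood's -y (right, outward). It starts at 0 to 0.005. Below about 0.020 its tongue lies 1.5 mm above the lip and blocks the window. Friction about 2 N, damping 8 N s/m; it stays where it is left
- tab_face (a point): centre of the inner (left, facing hood +y) face of the catch's upright tab, moving with the catch; at catch 0 it is at hood x = -129, y = -81, z = 131.5 mm. The face is 30 mm (x) by 40 mm (z) and the tab 12 mm thick; the lip's top lies 30 mm below this point
- tab_inner: inner half of the tab (30x6x40 mm), whose face is to be pushed outward; origin on its underside plane 8 mm below its foot, 4 mm to the right of its inner face
- tab_outer: outer half of the tab (30x6x40 mm), same origin; pressed together with tab_inner it means that the tab is pinched, which is forbidden
- tall_vial: white capped vial standing near the hood's left front, 22 mm across, 52 mm tall; origin: centre of its underside; a bystander, to be left alone
- weight: steel calibration weight with a knob, 30 mm across, 45 mm tall; origin: centre of its underside; a bystander, to be left alone
- small_weight: smaller steel calibration weight, 24 mm across, 37 mm tall; origin: centre of its underside; a bystander, to be left alone
- box_of_dies: flat black sample box, 69x66x20 mm; origin: centre of its underside; a bystander, to be left alone
- syringe_a: syringe with a blue tip lying on the bench, 24x130x19 mm; origin: centre of its underside; a bystander, to be left alone
- syringe_b: syringe with an orange tip lying on the bench, 24x130x19 mm; origin: centre of its underside; a bystander, to be left alone
- bench_swab: white swab stick lying on the bench, 9x113x9 mm; origin: centre of its underside; a bystander, to be left alone

How it is judged:
By the outcome, as a careful person would: the job done as asked, in the order asked, and still so for the second after the job is handed in, with the robot touching nothing.
It also fails if it takes over 58 s, if anything falls off the work surface, if the arm or the gripper's body presses on something with over 40 N, if the wrist force passes 120 N, or if a joint passes its speed limit or range.

## Working session

There is one attempt and no reset: what is moved stays moved. The work goes in short steps, Python scripts to look and compute and a shell command to move; the robot and the scene stay as the last step left them, time stands still between calls to the robot, and variables do not carry over. Pictures are saved under pics/ and viewed, at most 10 in all, crops included, and the job is handed in when it is done.

```bash
mkdir -p pics
cat > h.py <<'E'
import numpy as np, cv2
from cell import get_obs, imaging
def cam(n):
    return imaging.camera(n)
def ray(c,u,v):
    x=(u-c["cx"])/c["fx"]; y=(v-c["cy"])/c["fy"]
    rd=np.hypot(x,y); r=rd
    for _ in range(20): r=rd/(1+c["k1"]*r*r)
    s=r/rd if rd>0 else 1
    V=np.array(c["view"]); R=V[:3,:3]; t=V[:3,3]
    return -R.T@t, R.T@np.array([x*s,-y*s,-1.])
def pt(c,u,v,z=None,depth=None):
    o,d=ray(c,u,v)
    k=depth if depth is not None else (z-o[2])/d[2]
    return o+k*d
def cloud(c):
    vv,uu=np.mgrid[0:480,0:640]
    x=(uu-c["cx"])/c["fx"]; y=(vv-c["cy"])/c["fy"]; rd=np.hypot(x,y); r=rd.copy()
    for _ in range(20): r=rd/(1+c["k1"]*r*r)
    s=np.where(rd>0,r/np.maximum(rd,1e-9),1)
    V=np.array(c["view"]); d=np.stack([x*s,-y*s,-np.ones_like(x)],-1)*c["z_map"][...,None]
    return (d-V[:3,3])@V[:3,:3]
def proj(c,p):
    V=np.array(c["view"]); q=V[:3,:3]@np.array(p)+V[:3,3]
    x,y=q[0]/-q[2],-q[1]/-q[2]; f=1+c["k1"]*(x*x+y*y)
    return c["fx"]*x*f+c["cx"],c["fy"]*y*f+c["cy"]
E
python3 - <<'E'
from h import *
for n in("scene","top"):
    c=cam(n); cv2.imwrite(f"pics/{n}0.png",c["frame"][...,::-1]); o,d=ray(c,320,240); print(n,o,d,c["fx"],c["k1"])
    np.save(n+"0.npy",c,allow_pickle=True)
o=get_obs();print(o["ee_pos"],o["orientation"],o["t"],o["width"])
E
```

```text
scene [0.22540857 0.56687953 0.81625248] [ 0.36753047 -0.61779703 -0.69560122] 442.4319258274545 -0.04400646628784274
top [ 0.3645914 -0.04282    1.2005253] [ 0.18690763  0.04074098 -0.9816242 ] 482.540814248122 -0.04918114965748722
[0.14510807 0.60716009 0.23007551] [-2.54911132e-04  1.17117522e-01  9.93117452e-01 -1.07146211e-03] 0.1 0.0853252324508674
```

View pics/scene0.png

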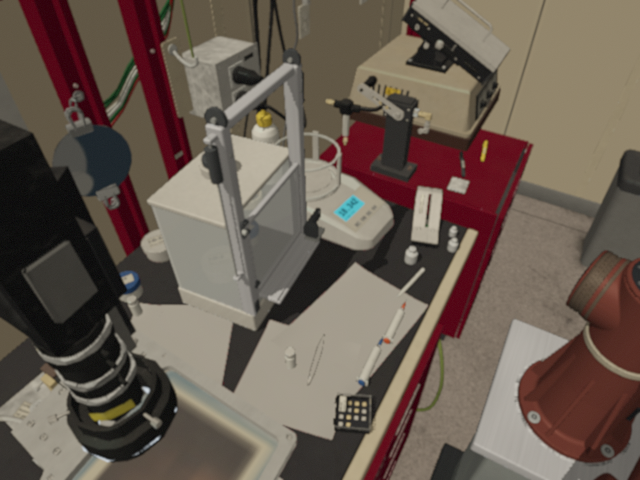

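View pics/top0.png

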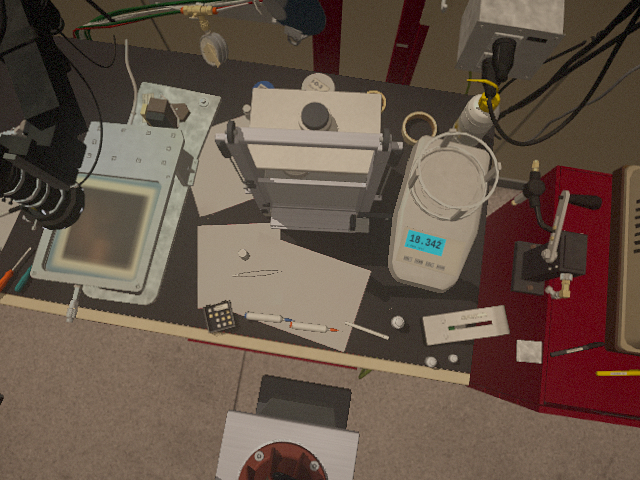

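The scene view shows the hood with its posts (left about (240,230), right (295,150)), the catch near (312,222) and the lip running (260,300)-(318,240). In the top view the lip runs (270,225)-(368,230), the vial is at (243,253), and the box and syringes lie near the front edge.

Run:
```python
from h import *
s=np.load("scene0.npy",allow_pickle=True).item(); t=np.load("top0.npy",allow_pickle=True).item()
a=cv2.resize(s["frame"][120:330,200:340],None,fx=2.8,fy=2.8,interpolation=cv2.INTER_CUBIC)
b=cv2.resize(t["frame"][110:250,210:410],None,fx=2,fy=2,interpolation=cv2.INTER_CUBIC)
im=np.zeros((600,800,3),np.uint8); im[:588,:392]=a; im[:280,400:800]=b
cv2.imwrite("pics/crop1.png",im[...,::-1])
P=cloud(t); 
for u,v in [(320,212),(280,218),(320,222),(360,224),(258,208),(318,100),(230,150),(243,253),(218,318),(265,317),(310,327),(366,330),(365,215),(300,235)]: print(u,v,P[v,u].round(3))
Q=cloud(s)
for u,v in [(245,290),(228,180),(250,300),(290,272),(312,222),(247,250),(240,228),(291,355)]: print('s',u,v,Q[v,u].round(3))
print(proj(t,get_obs()["ee_pos"]),proj(s,get_obs()["ee_pos"]))
```

```text
320 212 [0.64  0.014 0.102]
280 218 [0.61  0.104 0.101]
320 222 [0.617 0.01  0.099]
360 224 [ 0.625 -0.083  0.107]
258 208 [ 0.651  0.179 -0.005]
318 100 [0.816 0.045 0.31 ]
230 150 [0.628 0.157 0.463]
243 253 [0.522 0.184 0.047]
218 318 [0.359 0.222 0.001]
265 317 [0.381 0.106 0.022]
310 327 [ 0.375 -0.005  0.021]
366 330 [ 0.39  -0.14   0.008]
365 215 [ 0.646 -0.091  0.118]
300 235 [ 0.598  0.059 -0.001]
s 245 290 [0.639 0.162 0.14 ]
s 228 180 [0.63  0.162 0.41 ]
s 250 300 [0.631 0.161 0.113]
s 290 272 [0.609 0.05  0.101]
s 312 222 [ 0.644 -0.1    0.115]
s 247 250 [0.629 0.147 0.244]
s 240 228 [0.625 0.16  0.31 ]
s 291 355 [0.517 0.193 0.047]
(np.float64(-16.020703064590293), np.float64(387.92775680596253)) (np.float64(383.4368034690039), np.float64(793.5040754680825))
```

View pics/crop1.png

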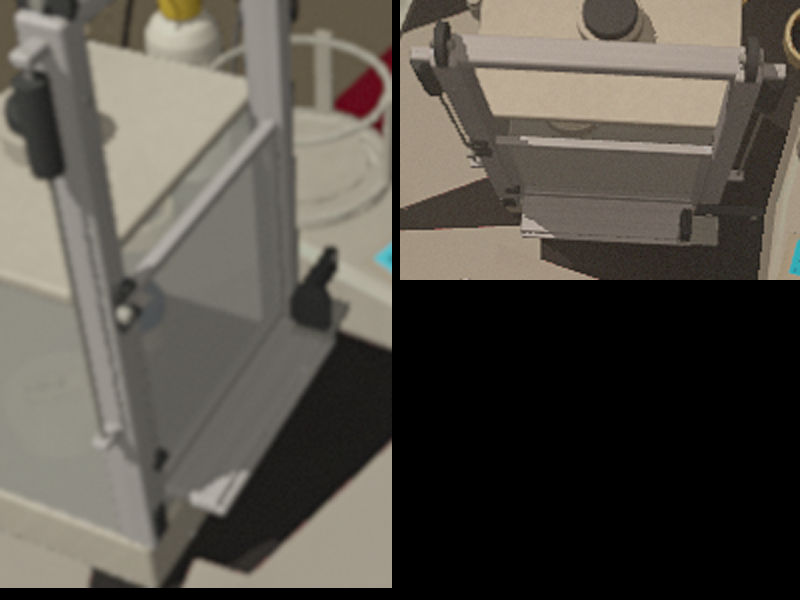

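Crop: the marker's two dark prongs are near scene pixel (244,227), the pointer near (257,284), and the catch's tab near (313,225). The top view's lip front edge runs (271,229)-(368,232).

Run:
```python
from h import *
s=np.load("scene0.npy",allow_pickle=True).item(); t=np.load("top0.npy",allow_pickle=True).item()
P=cloud(t)
m=(abs(P[...,2]-.1)<.009)&(P[...,0]>.55)&(P[...,0]<.7)&(P[...,1]<.16)&(P[...,1]>-.15)
m=cv2.morphologyEx(m.astype(np.uint8),cv2.MORPH_OPEN,np.ones((3,3)))>0
q=P[m][:,:2]; r=cv2.minAreaRect((q*1000).astype(np.float32)); print(m.sum(),r,cv2.boxPoints(r))
a=pt(t,271,229,.097);b=pt(t,368.5,232,.097);print("front edge",a,b,np.linalg.norm(a-b))
d=b-a;yaw=np.arctan2(d[0],-d[1]);print("yaw",yaw)
# hood origin
ex=np.array([np.cos(yaw),np.sin(yaw)]);ey=np.array([-ex[1],ex[0]])
O=(a+b)[:2]/2+.145*ex;print("O",O)
H=lambda x,y,z:np.r_[O+x*ex+y*ey,z]
for n,p in dict(tab=(-.129,-.081,.1315),ptr=(-.102,.116,.14),postL=(-.1,.13,.5),postR=(-.1,-.13,.5),lipL=(-.145,.1,.097),lipR=(-.145,-.1,.097)).items(): print(n,H(*p).round(4),np.round(proj(s,H(*p)),1),np.round(proj(t,H(*p)),1))
for z in np.arange(.2,.34,.01): print(z.round(2),np.round(proj(s,H(-.105,.116,z)),1))
hsv=s["frame"].max(2)
f=s["frame"][212:296,230:275]; f=cv2.resize(f,None,fx=7,fy=7,interpolation=cv2.INTER_CUBIC)
g=s["frame"][195:260,295:335]; g=cv2.resize(g,None,fx=7,fy=7,interpolation=cv2.INTER_CUBIC)
im=np.zeros((588,800,3),np.uint8);im[:588,:315]=f;im[:455,330:610]=g
cv2.imwrite("pics/crop2.png",im[...,::-1])
```

```text
1750 ((618.5841064453125, 41.77826690673828), (50.78890609741211, 224.56002807617188), 6.33091402053833) [[580.9634   150.57329 ]
 [605.7257   -72.61728 ]
 [656.20483  -67.016754]
 [631.4425   156.17381 ]]
front edge [0.58192174 0.12053853 0.097     ] [ 0.61195305 -0.10578848  0.097     ] 0.22831074493779682
yaw 0.13191931618791916
O [0.74067753 0.02644789]
tab [ 0.6235 -0.0708  0.1315] [312.9 226.8] [355.4 221.5]
ptr [0.6243 0.128  0.14  ] [261.3 281.6] [269.2 206.5]
postL [0.6244 0.1422 0.5   ] [230.7 123.1] [234.  144.7]
postR [ 0.6586 -0.1156  0.5   ] [305.3  57.7] [402.3 149.6]
lipL [0.5838 0.1065 0.097 ] [285.5 295.7] [277.  229.2]
lipR [ 0.6101 -0.0918  0.097 ] [322.5 234.3] [362.5 231.8]
0.2 [259.5 261.4]
0.21 [259.  257.8]
0.22 [258.5 254.1]
0.23 [257.9 250.4]
0.24 [257.3 246.6]
0.25 [256.8 242.7]
0.26 [256.2 238.8]
0.27 [255.6 234.8]
0.28 [255.  230.7]
0.29 [254.4 226.5]
0.3 [253.8 222.3]
0.31 [253.1 218. ]
0.32 [252.5 213.6]
0.33 [251.8 209.2]
0.34 [251.2 204.7]
```

View pics/crop2.png

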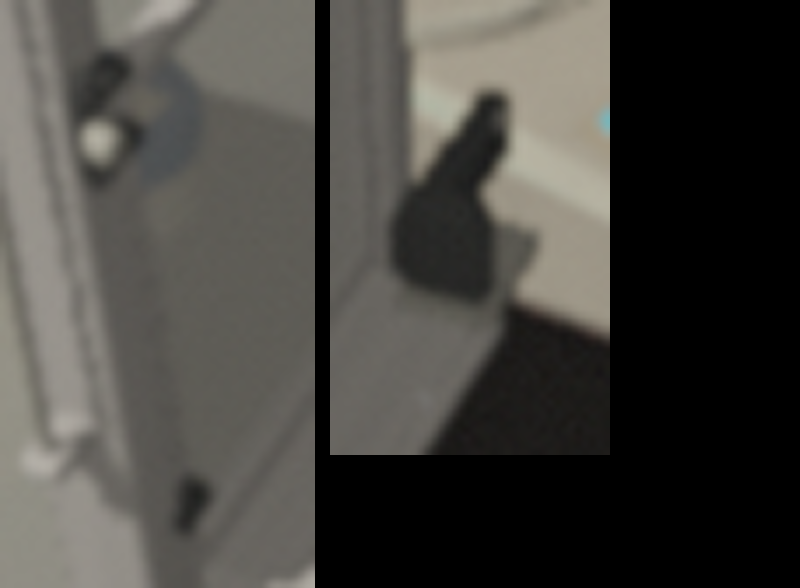

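Crop: prongs are the dark bars near crop (105,80) and (110,165), i.e. scene about (245.5,223) and (246,236). The pointer is at about (257,284) and the catch tab is centred near (312,229). The lip looks longer than 200 mm, so I check the hood pose against the posts.

Run:
```python
from h import *
s=np.load("scene0.npy",allow_pickle=True).item(); t=np.load("top0.npy",allow_pickle=True).item()
for n,c in(("top",t),("scene",s)):
    P=cloud(c); P=P[c["z_map"]>0]
    for lo,hi in((.15,.25),(.25,.35),(.35,.45),(.45,.52)):
        q=P[(P[:,2]>lo)&(P[:,2]<hi)&(P[:,0]>.55)&(P[:,0]<.7)&(P[:,1]>-.2)&(P[:,1]<.25)]
        L=q[q[:,1]>.1];R=q[q[:,1]<-.05]
        for k,w in(("L",L),("R",R)):
            if len(w)>20: print(n,lo,k,len(w),"x",np.percentile(w[:,0],[3,50,97]).round(3),"y",np.percentile(w[:,1],[3,50,97]).round(3))
P=cloud(t)
print("row z's"); 
for v in (222,226,229): print(v,[(u,*P[v,u].round(3)) for u in (268,270,272,274,278,345,350,356,360,364,367,370)])
print("scene lipL corner",pt(s,278.6,303,.097),"R",pt(s,324.3,229,.1), "ptr",pt(s,257.1,284,.14))
```

```text
top 0.15 L 415 x [0.627 0.635 0.688] y [0.102 0.133 0.173]
top 0.15 R 383 x [0.619 0.656 0.67 ] y [-0.112 -0.076 -0.052]
top 0.25 L 1102 x [0.62  0.66  0.698] y [0.102 0.135 0.172]
top 0.25 R 534 x [0.653 0.658 0.698] y [-0.11  -0.073 -0.051]
top 0.35 L 471 x [0.627 0.631 0.653] y [0.138 0.145 0.175]
top 0.35 R 413 x [0.652 0.655 0.673] y [-0.116 -0.089 -0.075]
top 0.45 L 948 x [0.627 0.638 0.658] y [0.103 0.14  0.176]
top 0.45 R 846 x [0.653 0.663 0.68 ] y [-0.116 -0.083 -0.052]
scene 0.15 L 1667 x [0.628 0.64  0.697] y [0.105 0.163 0.176]
scene 0.15 R 432 x [0.652 0.656 0.659] y [-0.093 -0.073 -0.052]
scene 0.25 L 1812 x [0.621 0.641 0.697] y [0.106 0.162 0.177]
scene 0.25 R 791 x [0.653 0.66  0.697] y [-0.092 -0.074 -0.053]
scene 0.35 L 1219 x [0.627 0.632 0.648] y [0.143 0.162 0.185]
scene 0.35 R 859 x [0.653 0.663 0.681] y [-0.106 -0.075 -0.072]
scene 0.45 L 1466 x [0.626 0.635 0.655] y [0.106 0.157 0.184]
scene 0.45 R 719 x [0.653 0.661 0.682] y [-0.108 -0.077 -0.054]
row z's
222 [(268, np.float64(0.618), np.float64(0.146), np.float64(-0.001)), (270, np.float64(0.597), np.float
[... 1646 characters left out ...]
loat64(0.602), np.float64(0.127), np.float64(0.0)), (278, np.float64(0.604), np.float64(0.117), np.float64(-0.0)), (345, np.float64(0.61), np.float64(-0.05), np.float64(0.098)), (350, np.float64(0.606), np.float64(-0.062), np.float64(0.124)), (356, np.float64(0.612), np.float64(-0.076), np.float64(0.109)), (360, np.float64(0.613), np.float64(-0.085), np.float64(0.108)), (364, np.float64(0.614), np.float64(-0.094), np.float64(0.113)), (367, np.float64(0.615), np.float64(-0.101), np.float64(0.111)), (370, np.float64(0.643), np.float64(-0.114), np.float64(-0.003))]
scene lipL corner [0.58550082 0.1291353  0.097     ] R [ 0.61401078 -0.10699991  0.1       ] ptr [0.62780086 0.13732777 0.14      ]
```

```bash
python3 - <<'E'
from h import *
s=np.load("scene0.npy",allow_pickle=True).item(); t=np.load("top0.npy",allow_pickle=True).item()
P=cloud(t).reshape(-1,3)
for x0 in np.arange(.1,.6,.1): print(round(x0,1),[ (round(y0,1),round(float(np.percentile(P[(abs(P[:,0]-x0-.05)<.05)&(abs(P[:,1]-y0-.05)<.05)][:,2],99)),2)) for y0 in np.arange(-.1,.6,.1) if ((abs(P[:,0]-x0-.05)<.05)&(abs(P[:,1]-y0-.05)<.05)).sum()>5])
O=np.array([.738,.041]);ex=np.array([np.cos(.11),np.sin(.11)]);ey=np.array([-ex[1],ex[0]])
def hit(u,v,hx):
    o,d=ray(s,u,v); k=(hx-(o[:2]-O)@ex)/(d[:2]@ex); p=o+k*d; return np.round([(p[:2]-O)@ey,p[2]],4)
for n,(a,b) in dict(ptrtip=(180,530),ptrR=(205,485),up0=(85,105),up1=(125,60),lo0=(95,180),lo1=(140,130)).items():
    print(n,hit(230+a/7,212+b/7,-.102))
E
python3 -m crank '[[[2.8,-4.9,1,-0.15],[5.6,-9.7,2,-0.3],[8.5,-14.6,2,-0.45],[11.3,-19.4,2,-0.6],[14.2,-24.3,2,-0.75],[17,-29.1,2,-0.9],[19.8,-34,2,-1.05],[22.7,-38.8,2,-1.2],[25.5,-43.7,2,-1.226],[25.5,-43.7,2,-1.226]]]' 1
```

```text
0.1 [(np.float64(-0.1), 0.29), (np.float64(0.0), 0.31), (np.float64(0.1), 0.0), (np.float64(0.2), -0.85), (np.float64(0.3), -0.85), (np.float64(0.4), -0.85), (np.float64(0.5), 0.25)]
0.2 [(np.float64(-0.1), -0.0), (np.float64(0.0), -0.0), (np.float64(0.1), -0.0), (np.float64(0.2), -0.1), (np.float64(0.3), -0.01), (np.float64(0.4), -0.0), (np.float64(0.5), 0.12)]
0.3 [(np.float64(-0.1), 1.2), (np.float64(0.0), 0.02), (np.float64(0.1), 0.02), (np.float64(0.2), 0.02), (np.float64(0.3), 0.18), (np.float64(0.4), 0.18), (np.float64(0.5), 0.18)]
0.4 [(np.float64(-0.1), 0.0), (np.float64(0.0), 0.0), (np.float64(0.1), 0.01), (np.float64(0.2), 0.01), (np.float64(0.3), 0.18), (np.float64(0.4), 0.54), (np.float64(0.5), 0.4)]
0.5 [(np.float64(-0.1), 0.0), (np.float64(0.0), 0.1), (np.float64(0.1), 0.1), (np.float64(0.2), 0.0), (np.float64(0.3), 0.18), (np.float64(0.4), 0.57), (np.float64(0.5), 0.18)]
ptrtip [0.1183 0.1415]
ptrR [0.1034 0.1449]
up0 [0.1277 0.3113]
up1 [0.109  0.3107]
lo0 [0.1289 0.2872]
lo1 [0.1074 0.2859]
t: 1.35
ee_pos: [0.4017, 0.1677, 0.251]
orientation: [0.0, 0.67, 0.743, -0.0]
wrist_force: [0.5, 0.3, -0.0]
width: 0.0856
finger_force: 0.0
```

```bash
python3 -m crank '[[[4,-4.7,0,0],[8,-9.4,0,0],[12,-14.1,0,0],[16.3,-19.1,0,0],[16.3,-19.1,-4,0],[16.3,-19.1,-8,0],[16.3,-19.1,-8,0]]]' 1
python3 - <<'E'
from h import *
s=cam("scene");t=cam("top");np.save("scene1.npy",s,allow_pickle=True);np.save("top1.npy",t,allow_pickle=True)
a=cv2.resize(s["frame"][100:330,190:420],None,fx=2.6,fy=2.6,interpolation=cv2.INTER_CUBIC)[:598]
im=a
cv2.imwrite("pics/c3.png",im[...,::-1])
E
```

```text
t: 2.22
ee_pos: [0.5596, -0.0185, 0.1666]
orientation: [-0.005, 0.667, 0.745, -0.003]
wrist_force: [0.2, 0.8, 0.3]
width: 0.0855
finger_force: 0.0
```

View pics/c3.png

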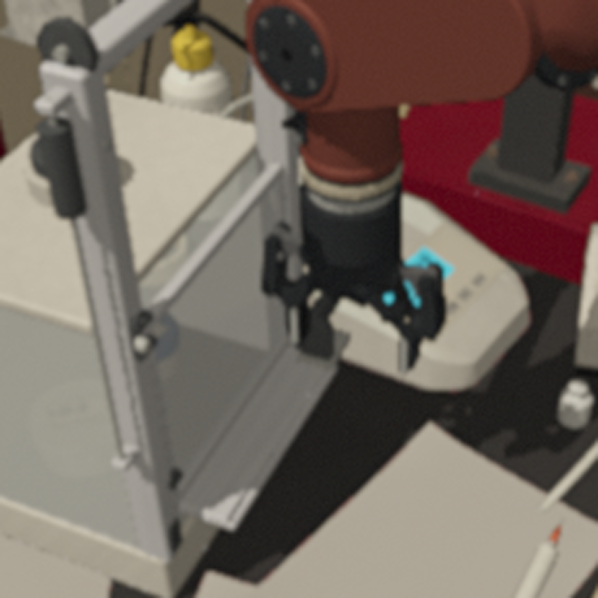

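The picture shows the open gripper over the lip's right end, with one finger at about (295,320) just left of the catch and the other out in front at (405,350). Next I descend.

```bash
python3 -m crank '[[[0,0,-3,0],[0,0,-5,0],[0,0,-6.2,0],[0,0,-6.2,0],[0,0,-6.2,0]]]' 1
python3 - <<'E'
from h import *
s=cam("scene");t=cam("top");np.save("scene1.npy",s,allow_pickle=True);np.save("top1.npy",t,allow_pickle=True)
a=cv2.resize(s["frame"][170:260,270:370],None,fx=4,fy=4,interpolation=cv2.INTER_CUBIC)
b=cv2.resize(t["frame"][170:260,300:400],None,fx=4,fy=4,interpolation=cv2.INTER_CUBIC)
cv2.imwrite("pics/c4.png",np.hstack([a,b])[...,::-1])
E
```

```text
t: 2.95
ee_pos: [0.5646, -0.0202, 0.1109]
orientation: [0.001, 0.667, 0.745, 0.001]
wrist_force: [0.2, 0.6, -0.4]
width: 0.0854
finger_force: 0.0
```

View pics/c4.png

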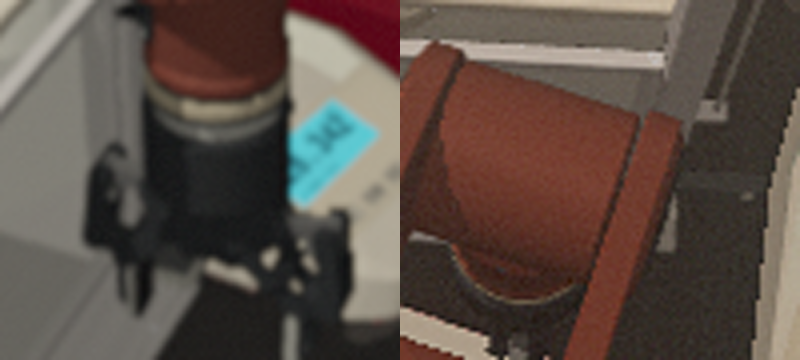

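The tool hangs clear with the finger above the lip, at scene about (304,245), and the force reads zero. Next I push outward.

```bash
python3 -m crank '[[[0.1,-1,0,0],[0.2,-2,0,0],[0.33,-3,0,0],[0.44,-4,0,0],[0.5,-4.6,0,0],[0.56,-5.1,0,0],[0.61,-5.5,0,0],[0.61,-5.5,0,0]]]' 1
```

```text
t: 4.05
ee_pos: [0.5695, -0.0757, 0.1092]
orientation: [0.0, 0.667, 0.745, -0.0]
wrist_force: [0.6, -0.0, 1.0]
width: 0.085
finger_force: 0.0
```

```bash
python3 -m crank '[[[0.06,-0.5,0,0],[0.1,-0.9,0,0],[0.13,-1.2,0,0],[0.15,-1.4,0,0],[0.15,-1.4,0,0]]]' 1
```

```text
t: 4.68
ee_pos: [0.5703, -0.0837, 0.1093]
orientation: [-0.004, 0.666, 0.745, 0.003]
wrist_force: [-2.1, 16.9, 4.9]
width: 0.0854
finger_force: 8.2
```

17 N at the predicted stop position means the catch is at its end. I back off and look, and view the hand's shape from the top camera while it is clear.

```bash
python3 -m crank '[[[-0.2,2,0,0],[-0.3,3,0,0],[-0.3,3,4,0],[-4,3,8,0],[-9,3,8,0],[-14,3,6,0],[-14,3,6,0]]]' 1
python3 - <<'E'
from h import *
s=cam("scene");t=cam("top");np.save("scene2.npy",s,allow_pickle=True);np.save("top2.npy",t,allow_pickle=True)
a=cv2.resize(s["frame"][150:290,260:420],None,fx=2.5,fy=2.5,interpolation=cv2.INTER_CUBIC)
b=cv2.resize(t["frame"][170:290,260:420],None,fx=2.5,fy=2.5,interpolation=cv2.INTER_CUBIC)
im=np.zeros((350,800,3),np.uint8);im[:350,:400]=a;im[:300,400:]=b
cv2.imwrite("pics/c5.png",im[...,::-1])
E
```

```text
t: 5.55
ee_pos: [0.4238, -0.0578, 0.1646]
orientation: [-0.005, 0.668, 0.745, -0.003]
wrist_force: [0.4, 0.0, 0.3]
width: 0.0856
finger_force: 0.0
```

View pics/c5.png

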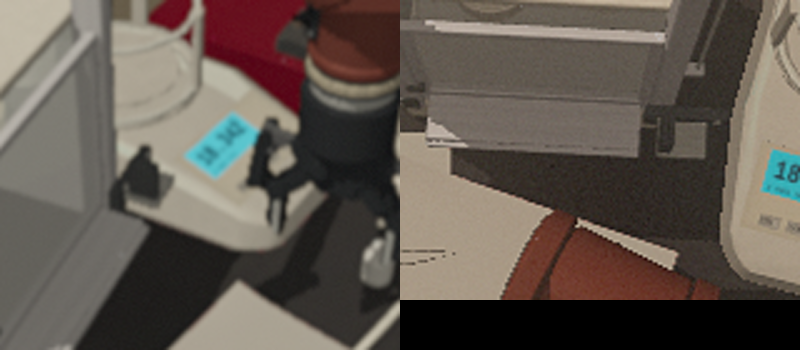

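The catch now stands clear, right of the lip's end (crop top view (665,130), with the lip ending at (640,155)). The hand's open finger has an outer shoulder, at crop (270,130). I measure its profile from the depth map, since such an upward-facing part could go beneath the lip.

Run:
```python
from h import *
s=np.load("scene2.npy",allow_pickle=True).item()
P=cloud(s); o=get_obs(); e=np.array(o["ee_pos"])
ex=np.array([np.cos(.104),np.sin(.104)]);ey=np.array([-ex[1],ex[0]])
d=P-e; u=d[...,:2]@ex; w=d[...,:2]@ey; h=d[...,2]
m=(abs(u)<.1)&(abs(w)<.06)&(h>-.01)&(h<.2)&(s["z_map"]>0)
for a in np.arange(-.005,.17,.006):
    k=m&(abs(h-a)<.003)
    if k.sum()>3:
        U=u[k]*1000; W=w[k]*1000
        f=U>25
        print(round(a*1000),"n",k.sum(),"u",np.percentile(U,[2,98]).round(),"front finger u",(np.percentile(U[f],[5,50,95]).round(),"w",np.percentile(W[f],[5,95]).round(), f.sum()) if f.sum() else "")
print(o["ee_pos"])
g=s["frame"][170:270,345:425]; g=cv2.resize(g,None,fx=6,fy=6,interpolation=cv2.INTER_CUBIC)
cv2.imwrite("pics/c6.png",g[...,::-1])
```

```text
7 n 5 u [-45.  37.] front finger u (array([36., 37., 37.]), 'w', array([ 1., 11.]), np.int64(4))
13 n 22 u [-56.  47.] front finger u (array([36., 37., 47.]), 'w', array([-3., 15.]), np.int64(15))
19 n 34 u [-62.  49.] front finger u (array([36., 41., 49.]), 'w', array([ 6., 16.]), np.int64(15))
25 n 37 u [-62.  48.] front finger u (array([36., 38., 48.]), 'w', array([-3., 16.]), np.int64(22))
31 n 39 u [-63.  50.] front finger u (array([37., 40., 49.]), 'w', array([-0., 15.]), np.int64(19))
37 n 36 u [-62.  48.] front finger u (array([37., 39., 48.]), 'w', array([-6., 15.]), np.int64(17))
43 n 29 u [-63.  47.] front finger u (array([37., 40., 47.]), 'w', array([ 5., 16.]), np.int64(15))
49 n 34 u [-66.  60.] front finger u (array([40., 48., 58.]), 'w', array([ 8., 17.]), np.int64(20))
55 n 93 u [-77.  65.] front finger u (array([37., 47., 65.]), 'w', array([-3., 17.]), np.int64(43))
61 n 156 u [-80.  65.] front finger u (array([36., 52., 65.]), 'w', array([-5., 17.]), np.int64(72))
67 n 112 u [-79.  65.] front finger u (array([27., 41., 66.]), 'w', array([-6., 21.]), np.int64(37))
7
[... 992 characters left out ...]
([26., 27., 27.]), 'w', array([21., 23.]), np.int64(3))
139 n 105 u [-43.  29.] front finger u (array([26., 29., 31.]), 'w', array([14., 23.]), np.int64(7))
145 n 108 u [-42.  26.] front finger u (array([26., 26., 27.]), 'w', array([22., 23.]), np.int64(3))
151 n 110 u [-42.  26.] front finger u (array([26., 27., 28.]), 'w', array([20., 24.]), np.int64(3))
157 n 109 u [-42.  27.] front finger u (array([28., 28., 28.]), 'w', array([20., 22.]), np.int64(3))
163 n 110 u [-42.  29.] front finger u (array([29., 30., 31.]), 'w', array([15., 19.]), np.int64(4))
169 n 232 u [-41.  28.] front finger u (array([25., 27., 30.]), 'w', array([ 9., 24.]), np.int64(14))
[ 0.43077018 -0.05949223  0.16917124]
```

View pics/c6.png

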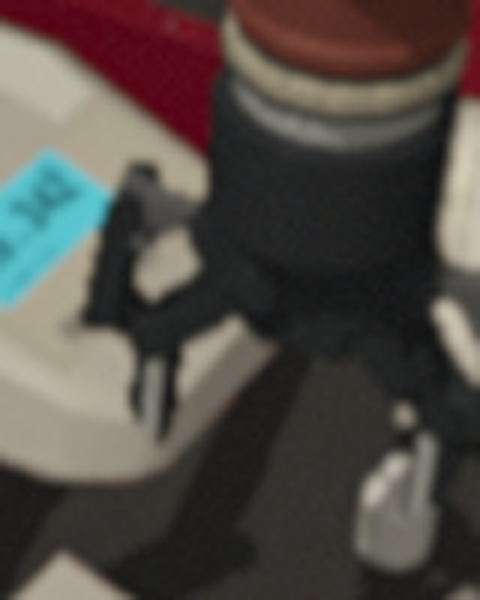

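The profile shows that the finger's upward-facing shoulder is about 118 mm above the TCP, too high to go under the closed lip (90 mm). The fingers need to point forward. The moves give no tilt, but a pose out of reach may produce one, so I test that in free space to the right, with plenty of time left.

```bash
python3 -m crank '[[[0,0,6,0],[0,0,12,0],[-3,-5,15,-0.15],[-6,-10,18,-0.3],[-9,-15,21,-0.45],[-13,-20,24,-0.6],[-17,-25,27,-0.75],[-21,-30,28,-0.9],[-25,-36,28,-1.05],[-28,-42,28,-1.15]]]' 1
python3 -m crank '[[[0,-6,0,0],[0,-12,0,0],[0,-18,0,0],[0,-24,0,0],[0,-30,0,0],[0,-36,0,0],[0,-42,0,0],[0,-48,0,0],[0,-54,0,0],[0,-54,0,0]]]' 1
python3 -c "
from cell import get_obs
print(get_obs()['joint_positions'])"
```

```text
t: 6.9
ee_pos: [0.1698, -0.4477, 0.4516]
orientation: [0.003, 0.966, 0.26, -0.0]
wrist_force: [1.5, -0.4, 1.0]
width: 0.085
finger_force: 0.0
t: 8.15
ee_pos: [0.1575, -0.9029, 0.4115]
orientation: [0.023, 0.965, 0.262, -0.002]
wrist_force: [-0.4, 0.8, 0.3]
width: 0.085
finger_force: 0.0
[-1.47565472  0.90197749  0.30787921  0.00349639  1.88661608 -0.43390192]
```

```bash
python3 -m crank '[[[0,-6,6,0],[0,-12,12,0],[0,-18,18,0],[0,-24,24,0],[0,-30,30,0],[0,-36,36,0],[0,-42,42,0],[0,-42,42,0]]]' 1
python3 -c "
from cell import get_obs
print(get_obs()['joint_positions'])"
```

```text
t: 9.15
ee_pos: [0.1199, -0.877, 0.4982]
orientation: [0.045, 0.964, 0.262, -0.005]
wrist_force: [-0.1, 0.2, 0.3]
width: 0.0853
finger_force: 0.0
[-1.51727083  0.80435235  0.30785112  0.00976118  1.93900316 -0.47328676]
```

```bash
python3 -m crank '[[[0,6,0,0],[0,12,0,0],[0,18,0,0],[0,24,0,0],[0,24,0,0],[0,24,0,0]]]' 1
python3 -c "
from cell import get_obs
print(get_obs()['joint_positions'])"
```

```text
t: 9.9
ee_pos: [0.1202, -0.6377, 0.5003]
orientation: [0.047, 0.964, 0.262, -0.006]
wrist_force: [-0.1, -0.2, -0.6]
width: 0.0853
finger_force: 0.0
[-1.49593094  0.12789418  1.22923463  0.00716715  1.68935303 -0.45488619]
```

The tilt gained at the limit of reach persists: 0.095 rad outward so far, about 0.045 rad per call. So I can ratchet the tool to point forward. I try the upward limit, which has free air.

```bash
python3 -m crank '[[[0,2,6,0],[0,4,12,0],[0,6,18,0],[0,8,24,0],[0,8,30,0],[0,8,36,0],[0,8,42,0]]]' 0 | head -3
python3 -c "
from cell import get_obs
print(get_obs()['joint_positions'])"
python3 -m crank '[[[0,-3,5,0],[0,-6,10,0],[0,-9,15,0]]]' 0 | head -3
python3 -c "
from cell import get_obs
print(get_obs()['joint_positions'])"
python3 -m crank '[[[0,-3,5,0],[0,-6,10,0],[0,-9,15,0]]]' 0 | head -3
python3 -c "
from cell import get_obs
print(get_obs()['joint_positions'])"
```

```text
t: 10.78
ee_pos: [0.1136, -0.5344, 0.8432]
orientation: [0.051, 0.964, 0.262, -0.004]
[-1.49573695  0.30517123  0.31477436  0.01604087  2.42009863 -0.44231765]
t: 11.15
ee_pos: [0.1022, -0.5339, 0.856]
orientation: [0.075, 0.962, 0.261, -0.007]
[-1.52089037  0.2883919   0.30786105  0.02618955  2.39637644 -0.4600953 ]
t: 11.52
ee_pos: [0.0925, -0.5411, 0.8599]
orientation: [0.09, 0.961, 0.261, -0.009]
[-1.54359986  0.28367725  0.30785836  0.03675955  2.37057557 -0.474884  ]
```

```bash
python3 -m crank '[[[0,-4,-5,0],[0,-8,-10,0],[0,-12,-15,0],[0,-16,-20,0],[0,-20,-25,0],[0,-24,-30,0],[0,-28,-35,0],[0,-33,-39,0],[0,-39,-40,0],[0,-45,-40,0]]]' 0 | head -3
python3 -m crank '[[[0,-6,0,0],[0,-12,0,0],[0,-18,0,0]]]' 0 | head -3
python3 -m crank '[[[0,-6,1,0],[0,-12,2,0],[0,-18,3,0]]]' 0 | head -4
python3 -m crank '[[[0,-6,2,0],[0,-12,4,0],[0,-18,6,0],[0,-24,8,0],[0,-30,10,0]]]' 0 | head -4
python3 -c "
from cell import get_obs
print(get_obs()['joint_positions'])"
```

```text
t: 12.78
ee_pos: [0.0897, -0.9511, 0.4344]
orientation: [0.1, 0.96, 0.261, -0.01]
t: 13.15
ee_pos: [0.0823, -0.9857, 0.4014]
orientation: [0.127, 0.957, 0.26, -0.015]
t: 13.52
ee_pos: [0.0753, -1.0112, 0.3814]
orientation: [0.152, 0.954, 0.259, -0.02]
wrist_force: [0.5, 0.2, -0.4]
t: 14.15
ee_pos: [0.0655, -1.0302, 0.3757]
orientation: [0.176, 0.95, 0.257, -0.025]
wrist_force: [0.1, 0.0, -0.2]
[-1.58982992  0.96186942  0.30790477  0.04961572  1.51875481 -0.54212627]
```

```bash
python3 -m crank '[[[0,-6,2,0],[0,-12,4,0]]]' 0 | sed -n 2,4p
python3 -m crank '[[[0,-6,2,0],[0,-12,4,0]]]' 0 | sed -n 2,4p
python3 -m crank '[[[0,-6,3,0],[0,-12,6,0],[0,-18,9,0]]]' 0 | sed -n 2,4p
python3 -m crank '[[[0,-6,3,0],[0,-12,6,0],[0,-18,9,0]]]' 0 | sed -n 2,4p
python3 -m crank '[[[0,-5,4,0],[0,-10,8,0],[0,-15,12,0]]]' 0 | sed -n 2,4p
python3 -m crank '[[[0,-5,4,0],[0,-10,8,0],[0,-15,12,0]]]' 0 | head -4
python3 -c "
from cell import get_obs
print(get_obs()['joint_positions'])"
```

```text
ee_pos: [0.0613, -1.0461, 0.3763]
orientation: [0.199, 0.946, 0.256, -0.03]
wrist_force: [-0.5, -0.1, 0.0]
ee_pos: [0.0576, -1.0614, 0.3775]
orientation: [0.221, 0.941, 0.254, -0.035]
wrist_force: [0.3, 0.0, 0.6]
ee_pos: [0.0531, -1.071, 0.3954]
orientation: [0.245, 0.935, 0.252, -0.04]
wrist_force: [0.8, -0.1, 1.0]
ee_pos: [0.049, -1.0809, 0.41]
orientation: [0.268, 0.929, 0.25, -0.045]
wrist_force: [0.1, 0.9, 0.1]
ee_pos: [0.0456, -1.0806, 0.4496]
orientation: [0.292, 0.922, 0.248, -0.051]
wrist_force: [0.0, -0.1, 0.6]
t: 16.15
ee_pos: [0.0424, -1.081, 0.4826]
orientation: [0.314, 0.915, 0.246, -0.056]
wrist_force: [0.1, 0.3, -0.6]
[-1.61923636  0.89092563  0.30856936  0.08444494  1.29895136 -0.56890919]
```

Run:
```python
import numpy as np
from scipy.optimize import least_squares
D=np.array([[.217,1.613,1.311,.6248,.231],[.902,.308,1.887,.9165,.4115],[.804,.308,1.939,.885,.498],[.128,1.229,1.689,.649,.5],[.305,.315,2.42,.5463,.8432],[.962,.308,1.519,1.0323,.3757],[.891,.3086,1.299,1.0818,.4826]])
def fk(p,a,b,c):
    h,r0,a2,a3,o3,L=p; s=a+b; t=s+c
    return r0+a2*np.sin(a)+a3*np.sin(s)+o3*np.cos(s)+L*np.sin(t), h+a2*np.cos(a)+a3*np.cos(s)-o3*np.sin(s)+L*np.cos(t)
f=lambda p:np.r_[fk(p,*D[:,:3].T)[0]-D[:,3],fk(p,*D[:,:3].T)[1]-D[:,4]]
r=least_squares(f,[.3,0,.4,.4,0,.25]);p=r.x;print(p.round(4),abs(r.fun).max())
for tau in(.5,.65,.8,.95,1.1,1.25):
  for R,z in((.56,.05),(.60,.06),(.60,.22)):
    g=lambda q:[fk(p,q[0],q[1],np.pi-tau-q[0]-q[1])[i]-(R,z)[i] for i in(0,1)]
    q=least_squares(g,[.2,1.6],bounds=([-.78,.31],[2.1,2.55]))
    print(tau,R,z,"q",q.x.round(2),"q5",(np.pi-tau-q.x.sum()).round(2),"err",abs(q.fun).max().round(4))
```

```text
[0.2994 0.0043 0.4523 0.5573 0.0627 0.3066] 0.0005499888336955028
0.5 0.56 0.05 q [0.11 2.22] q5 0.31 err 0.0
0.5 0.6 0.06 q [0.16 2.13] q5 0.35 err 0.0
0.5 0.6 0.22 q [-0.11  2.05] q5 0.7 err 0.0
0.65 0.56 0.05 q [0.1  2.31] q5 0.08 err 0.0
0.65 0.6 0.06 q [0.15 2.22] q5 0.12 err 0.0
0.65 0.6 0.22 q [-0.17  2.15] q5 0.51 err 0.0
0.8 0.56 0.05 q [0.12 2.38] q5 -0.16 err 0.0
0.8 0.6 0.06 q [0.16 2.3 ] q5 -0.12 err 0.0
0.8 0.6 0.22 q [-0.21  2.25] q5 0.3 err 0.0
0.95 0.56 0.05 q [0.19 2.44] q5 -0.43 err 0.0
0.95 0.6 0.06 q [0.22 2.35] q5 -0.38 err 0.0
0.95 0.6 0.22 q [-0.22  2.33] q5 0.08 err 0.0
1.1 0.56 0.05 q [0.31 2.46] q5 -0.72 err 0.0
1.1 0.6 0.06 q [0.31 2.38] q5 -0.66 err 0.0
1.1 0.6 0.22 q [-0.19  2.41] q5 -0.17 err 0.0
1.25 0.56 0.05 q [0.46 2.45] q5 -1.03 err 0.0
1.25 0.6 0.06 q [0.45 2.39] q5 -0.94 err 0.0
1.25 0.6 0.22 q [-0.12  2.46] q5 -0.45 err 0.0
```

```bash
cat >> h.py <<'E'
from scipy.spatial.transform import Rotation as Ro
O=np.array([.738,.041]);EX=np.array([np.cos(.11),np.sin(.11)]);EY=np.array([-EX[1],EX[0]])
def st():
    o=get_obs(); q=o["orientation"]; R=Ro.from_quat([q[1],q[2],q[3],q[0]]).as_matrix()
    e=np.array(o["ee_pos"]); d=e[:2]-O
    print("t",o["t"],"ee",e.round(4),"hood",np.round([d@EX,d@EY,e[2]],4),"zt",R[:,2].round(3),"yt",R[:,1].round(3),"head",np.arctan2(R[1,2],R[0,2]).round(3),"tilt",np.arccos(-R[2,2]).round(3),"F",np.round(o["wrist_force"],1),"q",np.round(o["joint_positions"],2))
E
python3 -c "
from h import *
st()"
python3 -m crank '[[[0,6,0,0],[0,12,0,0.1],[0,18,0,0.2],[0,24,0,0.3],[0,30,0,0.45],[0,36,0,0.6],[2,42,0,0.75],[5,47,0,0.9],[9,52,0,1.05],[13,57,0,1.2]]]' 0 | tail -4
python3 -c "
from h import *
st()"
```

```text
t 16.15 ee [ 0.0424 -1.081   0.4826] hood [-0.8145 -1.0388  0.4826] zt [ 0.052 -0.602 -0.797] yt [ 0.485 -0.682  0.547] head -1.484 tilt 0.648 F [ 0.1  0.3 -0.6] q [-1.62  0.89  0.31  0.08  1.3  -0.57]
orientation: [0.29, 0.615, 0.721, 0.131]
wrist_force: [0.3, -0.5, -0.3]
width: 0.0001
finger_force: 0.0
t 17.4 ee [ 0.1707 -0.5124  0.4818] hood [-0.6246 -0.4877  0.4818] zt [ 0.58  -0.168 -0.797] yt [0.812 0.208 0.546] head -0.282 tilt 0.648 F [ 0.3 -0.5 -0.3] q [-1.74 -0.23  1.72  0.64  1.57 -1.86]
```

```bash
python3 -m crank '[[[4,5,0,0.1],[8,10,0,0.2],[12,15,-2,0.3],[16,20,-4,0.39],[20,25,-7,0.39],[24,31,-10,0.39],[28,38,-12,0.39],[31,44,-15,0.39],[34,50,-18,0.39],[34,50,-18,0.39]]]' 0 | tail -4
python3 -c "
from h import *
st()"
```

```text
orientation: [0.261, 0.465, 0.826, 0.185]
wrist_force: [-0.3, -1.0, 0.2]
width: 0.0002
finger_force: 0.0
t 18.65 ee [ 0.5042 -0.0246  0.3077] hood [-0.2395 -0.0395  0.3077] zt [ 0.602  0.063 -0.796] yt [0.671 0.499 0.548] head 0.104 tilt 0.651 F [-0.3 -1.   0.2] q [-0.35 -0.52  2.23  0.36  0.87 -1.05]
```

```bash
python3 -m crank '[[[0,0,-5,0],[0,0,-10,0],[0,0,-15,0],[0,0,-20,0],[0,0,-23,0],[0,0,-24.6,0],[0,0,-24.6,0],[0,0,-24.6,0]]]' 0 | tail -3
python3 - <<'E'
from h import *
st()
s=cam("scene"); np.save("scene3.npy",s,allow_pickle=True)
cv2.imwrite("pics/c7.png",cv2.resize(s["frame"][160:340,220:420],None,fx=3.2,fy=3.2,interpolation=cv2.INTER_CUBIC)[...,::-1])
E
```

```text
wrist_force: [0.4, -0.2, 0.2]
width: 0.0001
finger_force: 0.0
t 19.65 ee [ 0.5046 -0.0268  0.0623] hood [-0.2395 -0.0417  0.0623] zt [ 0.601  0.063 -0.797] yt [0.672 0.499 0.547] head 0.105 tilt 0.649 F [ 0.4 -0.2  0.2] q [-0.36 -0.06  2.43  1.02  0.32 -1.82]
```

View pics/c7.png

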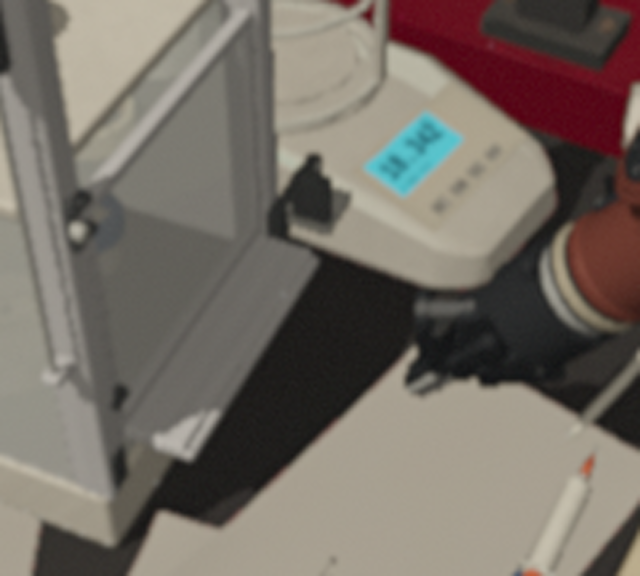

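The tilted fingers point forward and down in front of the lip, fingertip at crop (415,385), clear of everything. Next I go beneath the lip.

```bash
python3 -m crank '[[[0,0,-1,0],[3,0.3,-1.2,0],[6,0.6,-1.2,0],[8,0.8,-1.2,0],[9,1,-1.2,0],[9.6,1.06,-1.2,0],[9.6,1.06,-1.2,0],[9.6,1.06,-1.2,0]]]' 0 | tail -3
python3 -c "
from h import *
st()"
```

```text
wrist_force: [0.2, 0.2, 0.2]
width: 0.0001
finger_force: 0.0
t 20.7 ee [ 0.5989 -0.0158  0.0489] hood [-0.1445 -0.0412  0.0489] zt [ 0.599  0.064 -0.798] yt [0.674 0.498 0.546] head 0.106 tilt 0.647 F [0.2 0.2 0.2] q [-0.25  0.17  2.22  1.02  0.25 -1.74]
```

```bash
python3 -m crank '[[[0,0,0.7,0],[0,0,1.5,0],[0,0,2.5,0],[0,0,3.5,0],[0,0,4.5,0],[0,0,5.5,0],[0,0,6.5,0],[0,0,7.5,0],[0,0,8.5,0],[0,0,9.5,0]]]' 0 | tail -3
python3 - <<'E'
from h import *
st()
s=cam("scene"); np.save("scene4.npy",s,allow_pickle=True)
cv2.imwrite("pics/c8.png",np.hstack([cv2.resize(s["frame"][160:340,220:340],None,fx=3.2,fy=3.2,interpolation=cv2.INTER_CUBIC),cv2.resize(s["frame"][210:292,230:275],(316,576),interpolation=cv2.INTER_CUBIC)])[...,::-1])
E
```

```text
wrist_force: [-7.0, -1.0, -4.6]
width: -0.0001
finger_force: 3.8
t 21.95 ee [ 0.5954 -0.0147  0.1402] hood [-0.1478 -0.0397  0.1402] zt [ 0.592  0.067 -0.803] yt [0.677 0.499 0.541] head 0.112 tilt 0.638 F [-7.  -1.  -4.6] q [-0.25 -0.04  2.2   0.54  0.42 -1.23]
```

View pics/c8.png

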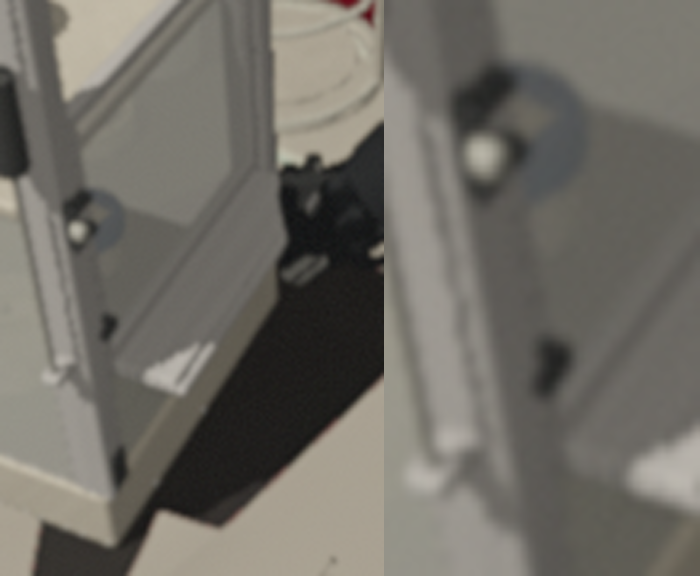

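The window is rising: the pointer's blob is now near scene (253,262), and the prongs are still at (245.5,223) and (246,236). I measure sash height by blob centroid.

```bash
cat >> h.py <<'E'
def hit(s,u,v,hx=-.102):
    o,d=ray(s,u,v); k=(hx-(o[:2]-O)@EX)/(d[:2]@EX); p=o+k*d; return np.round([(p[:2]-O)@EY,p[2]],4)
def blobs(s):
    g=cv2.GaussianBlur(cv2.cvtColor(s["frame"],cv2.COLOR_RGB2GRAY),(3,3),0); m=(g<62).astype(np.uint8)
    roi=np.zeros_like(m); roi[190:300,238:266]=1
    n,l,stt,c=cv2.connectedComponentsWithStats(m*roi)
    for i in range(1,n):
        if stt[i,4]>3: print("blob",stt[i],c[i].round(1),"y,z",hit(s,*c[i]))
E
python3 - <<'E'
from h import *
for n in("scene0","scene3","scene4"): print(n); blobs(np.load(n+".npy",allow_pickle=True).item())
E
```

```text
scene0
blob [241 220   7   8  35] [244.1 223.4] y,z [0.1208 0.314 ]
blob [248 230   2   3   6] [248.5 231. ] y,z [0.1119 0.2887]
blob [255 281   5   7  22] [256.8 283.6] y,z [0.1127 0.148 ]
scene3
blob [242 220   6   8  29] [244.2 223.2] y,z [0.1204 0.3139]
blob [248 230   2   3   5] [248.6 230.8] y,z [0.1116 0.2888]
blob [255 281   5   7  20] [256.8 283.6] y,z [0.1128 0.148 ]
scene4
blob [240 220   8   8  42] [243.7 223.4] y,z [0.1219 0.3149]
blob [248 230   2   3   5] [248.6 230.8] y,z [0.1116 0.2888]
blob [252 259   4   7  23] [253.3 261.7] y,z [0.1123 0.2104]
```

```bash
python3 -m crank '[[[0.2,0,1,0],[0.3,0,2,0],[0.3,0,3,0],[0.3,0,4,0],[0.3,0,5,0],[0.3,0,6,0],[0.3,0,7,0],[0.3,0,7.6,0],[0.3,0,8,0],[0.3,0,8,0]]]' 0 | tail -3
python3 - <<'E'
from h import *
st()
s=cam("scene"); np.save("scene5.npy",s,allow_pickle=True); blobs(s)
E
```

```text
wrist_force: [-18.1, -2.4, -0.1]
width: -0.0004
finger_force: 8.9
t 23.25 ee [ 0.596  -0.0145  0.2174] hood [-0.1472 -0.0396  0.2174] zt [ 0.586  0.068 -0.808] yt [0.681 0.5   0.535] head 0.115 tilt 0.631 F [-18.1  -2.4  -0.1] q [-0.25 -0.16  2.14  0.39  0.6  -1.06]
blob [241 220   7   8  31] [244.2 223.3] y,z [0.1204 0.3139]
blob [248 229   4   7  20] [249.1 231.4] y,z [0.1104 0.2863]
```

Run:
```python
from h import *
def prof(n,y,zs):
    s=np.load(n+".npy",allow_pickle=True).item(); g=cv2.cvtColor(s["frame"],cv2.COLOR_RGB2GRAY).astype(np.float32)
    uv=np.array([proj(s,[*(O-.102*EX+y*EY),z]) for z in zs],np.float32)
    return cv2.remap(g,uv[None,:,0],uv[None,:,1],cv2.INTER_LINEAR)[0].astype(int)
zs=np.arange(.27,.335,.0025); print((zs*1000).round(1).tolist())
for y in(.108,.112,.116,.120): print("marker",y,prof("scene0",y,zs).tolist()); print("  now  ",y,prof("scene5",y,zs).tolist())
z2=np.arange(.13,.167,.0025); print((z2*1000).round(1).tolist())
for y in(.104,.108,.112,.116): print("ptr0",y,prof("scene0",y,z2).tolist()); print("ptr4",y,prof("scene4",y,z2+.0624).tolist())
```

```text
[270.0, 272.5, 275.0, 277.5, 280.0, 282.5, 285.0, 287.5, 290.0, 292.5, 295.0, 297.5, 300.0, 302.5, 305.0, 307.5, 310.0, 312.5, 315.0, 317.5, 320.0, 322.5, 325.0, 327.5, 330.0, 332.5]
marker 0.108 [83, 80, 80, 80, 77, 68, 61, 59, 75, 88, 94, 95, 93, 86, 78, 71, 75, 86, 100, 118, 133, 137, 133, 132, 132, 134]
  now   0.108 [103, 101, 94, 82, 64, 46, 36, 37, 49, 72, 90, 99, 99, 93, 81, 68, 67, 79, 100, 115, 120, 120, 120, 122, 122, 121]
marker 0.112 [86, 85, 84, 84, 80, 71, 59, 51, 50, 56, 69, 84, 90, 86, 77, 61, 45, 49, 63, 89, 116, 130, 132, 132, 131, 131]
  now   0.112 [94, 93, 87, 74, 56, 44, 43, 45, 47, 47, 57, 76, 87, 90, 81, 64, 50, 49, 59, 80, 95, 102, 103, 104, 104, 104]
marker 0.116 [85, 85, 86, 86, 85, 77, 70, 68, 73, 79, 72, 69, 76, 82, 77, 63, 52, 49, 44, 47, 72, 105, 118, 122, 123, 123]
  now   0.116 [87, 89, 88, 79, 62, 49, 54, 66, 77, 84, 77, 69, 75, 83, 79, 65, 56, 53, 49, 49, 64, 81, 89, 90, 90, 91]
marker 0.12 [85, 85, 85, 85, 82, 75, 72, 79, 93, 114, 127, 122, 97, 79, 73, 61, 51, 52, 54, 48, 51, 68, 87, 95, 96, 96]
  now   0.12 [90, 89, 91, 90, 83, 70, 66, 81, 99, 121, 134, 128, 104, 83, 77, 64, 54, 55, 58, 52, 54, 70, 84, 91, 91, 91]
[130.0, 132.5, 135.0, 137.5, 140.0, 142.5, 145.0, 147.5, 150.0, 152.5, 155.0, 157.5, 160.0, 162.5, 165.0]
ptr0 0.104 [96, 95, 89, 79, 66, 59, 60, 68, 78, 87, 91, 92, 92, 92, 92]
ptr4 0.104 [102, 101, 95, 84, 71, 62, 59, 66, 80, 90, 95, 97, 96, 96, 96]
ptr0 0.108 [91, 92, 88, 77, 63, 49, 39, 36, 43, 57, 71, 82, 89, 90, 90]
ptr4 0.108 [99, 100, 95, 83, 64, 50, 41, 40, 46, 59, 75, 88, 93, 95, 95]
ptr0 0.112 [84, 83, 78, 71, 60, 48, 41, 37, 38, 40, 46, 59, 71, 81, 85]
ptr4 0.112 [91, 91, 87, 77, 63, 49, 40, 40, 40, 41, 45, 61, 77, 87, 90]
ptr0 0.116 [84, 82, 80, 71, 60, 48, 42, 42, 46, 50, 53, 58, 65, 74, 81]
ptr4 0.116 [87, 87, 85, 79, 67, 52, 45, 45, 51, 57, 60, 61, 67, 77, 85]
```

Run:
```python
from h import *
L=lambda n:np.load(n+".npy",allow_pickle=True).item()
def hd(p): d=p[:2]-O; return (np.array([d@EX,d@EY,p[2]])*1000).round(1)
def dark(cs,box,th):
    fr=[cv2.cvtColor(c["frame"],cv2.COLOR_RGB2GRAY) for c in cs]
    P=np.mean([cloud(c) for c in cs],0); g=np.mean(fr,0)
    v0,v1,u0,u1=box
    for v in range(v0,v1):
        for u in range(u0,u1):
            if g[v,u]<th: print((u,v),int(g[v,u]),hd(P[v,u]),end="; ")
    print()
S=[L("scene0"),L("scene1"),L("scene2"),L("scene3")]
print("marker");dark(S,(217,240,240,252),56)
print("ptr");dark(S,(279,290,253,262),50)
T=[L("top0")]
print("top marker");dark(T,(178,196,243,258),50)
print("top ptr");dark(T,(200,212,262,272),50)
```

```text
marker
(244, 220) 54 [-98.7 115.1 315.8]; (245, 220) 48 [-100.1  114.2  315.5]; (246, 220) 52 [-102.1  114.1  316.2]; (244, 221) 48 [-99.7 116.9 315.3]; (245, 221) 45 [-102.1  117.4  316.6]; (246, 221) 45 [-103.2  116.1  315.9]; (247, 221) 49 [-104.3  114.8  315.2]; (244, 222) 55 [-101.6  119.9  316.2]; (245, 222) 54 [-103.   118.9  315.8]; (246, 222) 49 [-103.8  117.2  314.7]; (247, 222) 49 [-105.3  116.4  314.6]; (246, 223) 52 [-105.3  119.7  315. ]; (243, 224) 52 [-102.3  124.4  315.6]; (244, 224) 52 [-104.3  124.3  316.2]; (245, 224) 53 [-104.7  122.1  314.5]; (243, 225) 49 [-103.6  126.5  315.5]; (244, 225) 48 [-105.2  125.9  315.6]; (243, 226) 51 [-105.5  129.4  316.3]; (244, 226) 53 [-105.   126.1  313.4]; (242, 227) 53 [-104.2  130.9  314.8]; (243, 227) 53 [-105.2  129.6  314.1]; (248, 230) 52 [-103.5  115.   294.2]; (249, 230) 52 [-104.8  113.8  293.7]; (248, 231) 55 [-104.8  117.1  294. ]; (249, 231) 48 [-105.   114.5  292. ]; (249, 232) 55 [-105.2  115.2  290.2]; (244, 237) 55 [-103.7  129.6  290.2]; 
ptr
(257, 281) 45 [-97.3 104.3 144.5]; (258, 281) 49 [-99.3 103.9 145.1]
[... 362 characters left out ...]
; (257, 285) 44 [-100.5  110.8  140.9]; (256, 286) 44 [-100.5  114.5  141.8]; 
top marker
(249, 187) 49 [-106.2  121.1  293.5]; (250, 187) 46 [-105.7  119.4  292.2]; (253, 187) 49 [-106.2  113.   294.9]; 
top ptr
(269, 203) 41 [-96.7  99.3 144.9]; (269, 204) 49 [-98.2  99.5 142.1]; (267, 205) 47 [-101.8  103.4  145.6]; (269, 205) 48 [-100.7   99.3  142.5]; (268, 206) 46 [-102.3  101.8  139.4]; (262, 210) 48 [-101.7  121.    96.9]; (263, 210) 47 [-100.2  119.4   91.5]; (264, 210) 48 [-101.8  116.    98.3]; (265, 210) 46 [-101.5  113.8   97.7]; (263, 211) 46 [-101.9  119.6   88.4]; (264, 211) 44 [-100.3  118.1   82.4]; (265, 211) 47 [-100.8  115.3   85.2]; (266, 211) 46 [-101.3  112.6   87.7];
```

```bash
cat >> h.py <<'E'
def lipz(c,lo=.08,hi=.33):
    P=cloud(c); d=P[...,:2]-O; x=d@EX; y=d@EY; z=P[...,2]
    k=(x>-.137)&(x<-.115)&(y>.02)&(y<.095)&(z>lo)&(z<hi)&(c["z_map"]>0)
    return k.sum(),np.median(z[k]).round(4),np.percentile(z[k],[10,90]).round(4)
E
python3 - <<'E'
from h import *
for n in("scene0","scene3","scene4","scene5"): print(n,lipz(np.load(n+".npy",allow_pickle=True).item()))
print("top now",lipz(cam("top")), "top0",lipz(np.load("top0.npy",allow_pickle=True).item()))
st()
E
```

```text
scene0 (np.int64(307), np.float64(0.1009), array([0.0984, 0.103 ]))
scene3 (np.int64(307), np.float64(0.1009), array([0.0985, 0.1029]))
scene4 (np.int64(329), np.float64(0.1641), array([0.162 , 0.1655]))
scene5 (np.int64(351), np.float64(0.2413), array([0.2392, 0.2427]))
top now (np.int64(385), np.float64(0.2413), array([0.2388, 0.2434])) top0 (np.int64(297), np.float64(0.1007), array([0.0981, 0.1036]))
t 23.35 ee [ 0.596  -0.0145  0.2174] hood [-0.1472 -0.0396  0.2174] zt [ 0.586  0.068 -0.808] yt [0.681 0.5   0.535] head 0.115 tilt 0.631 F [-19.2  -3.   -0.6] q [-0.25 -0.16  2.14  0.39  0.6  -1.06]
```

```bash
python3 -m crank '[[[0,0,0.6,0],[0,0,1.2,0],[0,0,1.6,0],[0,0,1.6,0]]]' 0 | tail -3
python3 - <<'E'
from h import *
st(); print(lipz(cam("scene")))
E
```

```text
wrist_force: [-18.5, -1.7, -0.8]
width: -0.0
finger_force: 9.0
t 23.85 ee [ 0.596  -0.0145  0.2332] hood [-0.1472 -0.0396  0.2332] zt [ 0.585  0.068 -0.808] yt [0.681 0.5   0.535] head 0.115 tilt 0.63 F [-18.5  -1.7  -0.8] q [-0.25 -0.18  2.13  0.37  0.63 -1.03]
(np.int64(355), np.float64(0.2574), array([0.2549, 0.2587]))
```

```bash
python3 -m crank '[[[0,0,0.3,0],[0,0,0.4,0],[0,0,0.4,0]]]' 0 | tail -3
python3 - <<'E'
from h import *
s=cam("scene");np.save("scene6.npy",s,allow_pickle=True);print(lipz(s)); st()
E
python3 -m crank '[[[-0.4,0,0,0],[-1,0,-0.2,0],[-2.5,-0.3,-0.6,0],[-5,-0.5,-1,0],[-8,-0.9,-1,0],[-12,-1.3,-1,0],[-12,-1.3,-1,0],[-12,-1.3,-1,0]]]' 0 | tail -3
python3 - <<'E'
from h import *
st(); s=cam("scene");np.save("scene7.npy",s,allow_pickle=True);print(lipz(s),lipz(cam("top")));blobs(s)
P=cloud(s);g=cv2.cvtColor(s["frame"],cv2.COLOR_RGB2GRAY)
for v in range(217,240):
    for u in range(240,256):
        if g[v,u]<56:
            d=P[v,u,:2]-O; print((u,v),np.round([1000*(d@EX),1000*(d@EY),1000*P[v,u,2]],0).astype(int).tolist(),end="; ")
E
```

```text
wrist_force: [-17.0, -2.9, -3.0]
width: 0.0001
finger_force: 8.5
(np.int64(361), np.float64(0.2606), array([0.2583, 0.2622]))
t 24.325 ee [ 0.5959 -0.0145  0.2368] hood [-0.1473 -0.0396  0.2368] zt [ 0.585  0.068 -0.808] yt [0.681 0.5   0.535] head 0.115 tilt 0.63 F [-17.   -3.2  -2. ] q [-0.25 -0.19  2.13  0.36  0.64 -1.03]
wrist_force: [-0.1, 0.4, 0.6]
width: 0.0001
finger_force: 0.0
t 25.325 ee [ 0.4835 -0.0294  0.2357] hood [-0.2607 -0.0421  0.2357] zt [ 0.603  0.062 -0.795] yt [0.672 0.498 0.548] head 0.103 tilt 0.651 F [-0.1  0.4  0.6] q [-0.39 -0.52  2.36  0.44  0.75 -1.17]
(np.int64(361), np.float64(0.2637), array([0.2615, 0.2649])) (np.int64(401), np.float64(0.2634), array([0.261 , 0.2656]))
blob [242 219   8   9  51] [245.4 223.2] y,z [0.117  0.3113]
(245, 220) [-99, 113, 315]; (246, 220) [-102, 114, 316]; (247, 220) [-105, 115, 318]; (248, 220) [-98, 103, 306]; (249, 220) [-100, 103, 306]; (244, 221) [-100, 117, 315]; (245, 221) [-102, 117, 316]; (246, 221) [-103, 116, 316]; (247, 221) [-104, 114, 314]; (248, 221) [-105, 113, 314]; (249, 221) [-99, 102, 303]; (244, 222) [-102, 120, 316]; (246, 222) [-104, 117, 315]; (247, 222) [-105, 116, 314]; (248, 222) [-106, 114, 313]; (249, 222) [-101, 105, 304]; (246, 223) [-106, 121, 316]; (247, 223) [-105, 117, 312]; (248, 223) [-101, 108, 304]; (243, 224) [-102, 124, 315]; (244, 224) [-104, 124, 316]; (245, 224) [-105, 123, 316]; (246, 224) [-106, 121, 314]; (247, 224) [-104, 116, 310]; (248, 224) [-101, 109, 302]; (243, 225) [-104, 128, 317]; (244, 225) [-105, 125, 315]; (245, 225) [-105, 122, 312]; (246, 225) [-106, 122, 312]; (247, 225) [-101, 112, 303]; (243, 226) [-105, 129, 316]; (244, 226) [-105, 126, 314]; (245, 226) [-105, 124, 311]; (246, 226) [-101, 116, 304]; (247, 226) [-101, 112, 301]; (242, 227) [-103, 130, 313]; (243, 227) [-104, 128, 313]; (248, 230) [-103, 115, 294]; (248, 231) [-103, 115, 292]; (249, 231) [-105, 115, 292];
```

```bash
python3 -m crank '[[[-5,0,3,0],[-5,0,3,0],[-5,0,3,0]]]' 0 | tail -3
python3 - <<'E'
from h import *
from cell import finish_job
print(lipz(cam("scene"))); print(finish_job())
E
```

```text
wrist_force: [-0.1, 0.7, -0.1]
width: 0.0002
finger_force: 0.0
(np.int64(360), np.float64(0.2636), array([0.2617, 0.2651]))
the job is handed in; nothing more can be done
None
```

I pushed the catch to its end stop off the lip. I then pushed the window up with the shut fingers, tilted about 37°, against the lip's lower front edge. It stands at about 0.163 m with the pointer between the marker's prongs, about 1–2.5 mm above the middle of the gap. The hand is clear and the job was handed in at about 26 s.

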